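Clear the slug trimmer's bed and hold its sprung shutter at the half mark

TASK

Take the wooden block and with it, not with the fingers, push the three metal offcuts along the trimmer's bed, away from the yellow shutter, off the open end into the offcut tray, while the shutter stays shut; then lay the block on the table, clear of the trimmer. Next draw the spring-loaded shutter, the one with the black grab bar, open until its pointer stands at the red half mark, so that half of the knife can be inspected, never letting it run well past that mark, and finish while still holding it there against its spring. Leave the ink tin, the loupe and the steel quoin where they stand.

Things in the scene. Friction and masses are not known exactly. Their poses are not given: they have to be found in the camera images.
- trimmer: Green bench slug trimmer, fixed; 142 wide (x), y -233 (grey motor) to +206 mm (tray). Origin on the table, mid width, below the shut shutter's front edge. Flat bed: y 0 to +140, top z 40; channel x -56 to +56 between steel rails (top z 52) on both sides. Bed's +y end is open and drops into the tray. Drive head y -173 to -115, top z 73. Spring barrel along x +82 to z 64.
- bed_end (a point): Middle of the edge where the bed ends over the tray, on the bed's surface (40 mm above the table); axes as the trimmer's: +y points out over the tray, along the bed, away from the shutter.
- tray (a point): Centre of the floor of the open sheet-metal offcut tray at the bed's end, 6 mm above the table; inside about 132 (trimmer x) by 64 mm (y), rim 49 mm above the table, open on the side of the bed.
- shutter (a joint): Travel in m of the yellow sprung shutter along the trimmer's +y: 0 shut (spring home), 0.050 half (brass pointer at the red, wider mark on the near rail), 0.100 full. The spring pulls it shut: about 4 N at 0, 10 N at half, 16 N at full. The plate is 4 mm thick, top 6.5 mm above the bed.
- shutter_grip (a point): Middle of the black grab bar standing on the shutter, where to grip it: the bar is 10 mm thick along the trimmer's y (pinch it so), 44 mm long along x, its top 12 mm above this point and its foot (9.5 mm above the bed) 16 mm below it. At 55 mm behind the shutter's front edge, 60 mm before the drive head; it moves with the shutter.
- block_mid (a point): Centre of the wooden block, 17 x 100 x 30 mm, standing on its long narrow edge on the table (centre 15 mm up). Its own y axis runs along the 100 mm; its own z lies level, across the 17 mm thickness (grip it so); its own x is vertical. 35 g or so. It fits across the bed between the rails with 6 mm to spare at each end.
- offcut_a_mid (a point): Centre of a grey type-metal offcut, 11 x 25 x 5 mm, lying flat on the trimmer's bed at any turn, its centre 58 to 103 mm from the shut shutter's front edge and at most 37 mm from the bed's midline. 16 g, slides freely.
- offcut_b_mid (a point): Centre of a grey type-metal offcut, 15 x 21 x 5 mm, lying flat on the trimmer's bed at any turn, its centre 58 to 103 mm from the shut shutter's front edge and at most 37 mm from the bed's midline. 16 g, slides freely.
- offcut_c_mid (a point): Centre of a grey type-metal offcut, 9 x 24 x 4 mm, lying flat on the trimmer's bed at any turn, its centre 58 to 103 mm from the shut shutter's front edge and at most 37 mm from the bed's midline. 16 g, slides freely.
- ink_tin: Round ink tin with black lid, 88 mm wide, 47 high; origin under its centre. Bystander, not to be moved.
- loupe: Black round loupe, 40 mm wide and 40 high; origin under its centre. Bystander, not to be moved.
- quoin: Small grey steel quoin, 18 x 53 x 18 mm; origin under its centre. Bystander, not to be moved.
- offcut_a: The same offcut as point offcut_a_mid; origin under its centre.
- offcut_b: The same offcut as point offcut_b_mid; origin under its centre.
- offcut_c: The same offcut as point offcut_c_mid; origin under its centre.
- block: The same wooden block as point block_mid; origin at the middle of one 30 x 100 face, half-way up.
Mind the look-alikes: they are no part of the job. What is shaped like the block but blue is not meant.

How it is judged (in metres and radians):
On the way, in this order (a step that is already met when the one before it is completed fails the run):
1. the block stands on the bed of the trimmer, the offcuts not yet cleared, the shutter shut (x of block_mid in the frame of trimmer between -0.03 and 0.03 m and y of block_mid in the frame of trimmer between 0 and 0.13 m and height (world z) of block_mid below 0.068 m and value of joint shutter below 0.006 m), for 0.1 s.
2. all three offcuts are in the tray, the block still low over the bed or its open end, the shutter shut (y of offcut_a_mid in the frame of trimmer between 0.138 and 0.208 m and x of offcut_a_mid in the frame of trimmer between -0.069 and 0.069 m and height (world z) of each of offcut_a_mid, offcut_b_mid, offcut_c_mid below 0.034 m and y of offcut_b_mid in the frame of trimmer between 0.138 and 0.208 m and x of offcut_b_mid in the frame of trimmer between -0.069 and 0.069 m and y of offcut_c_mid in the frame of trimmer between 0.138 and 0.208 m and x of offcut_c_mid in the frame of trimmer between -0.069 and 0.069 m and y of block_mid in the frame of trimmer between 0.05 and 0.2 m and x of block_mid in the frame of trimmer between -0.05 and 0.05 m and height (world z) of block_mid below 0.09 m and value of joint shutter below 0.006 m), for 0.1 s.
3. the block rests on the table, clear of the trimmer and let go, the shutter still shut (height (world z) of block_mid below 0.03 m and contact force between block and trimmer below 0.05 N and contact force between block and shutter below 0.05 N and contact force between each of the arm, the fingers and block below 0.05 N and linear speed of block below 0.02 m/s and value of joint shutter below 0.006 m), for 0.2 s.
At the end, for the whole second after the job is handed in: The shutter stands still at half travel, 50 mm within 6 mm, carried by the gripper's fingers alone (over 3 N between them and the shutter); all three offcuts lie in the tray; the block rests on the table, let go, touching neither trimmer nor shutter (value of joint shutter between 0.044 and 0.056 m and velocity of joint shutter between -0.01 and 0.01 m/s and contact force between the fingers and shutter above 3 N and y of offcut_a_mid in the frame of trimmer between 0.138 and 0.208 m and x of offcut_a_mid in the frame of trimmer between -0.069 and 0.069 m and height (world z) of each of offcut_a_mid, offcut_b_mid, offcut_c_mid below 0.034 m and y of offcut_b_mid in the frame of trimmer between 0.138 and 0.208 m and x of offcut_b_mid in the frame of trimmer between -0.069 and 0.069 m and y of offcut_c_mid in the frame of trimmer between 0.138 and 0.208 m and x of offcut_c_mid in the frame of trimmer between -0.069 and 0.069 m and height (world z) of block_mid below 0.03 m and contact force between block and trimmer below 0.05 N and contact force between block and shutter below 0.05 N and contact force between each of the arm, the fingers and block below 0.05 N and linear speed of block below 0.02 m/s); the arm keeps its last pose, push and grip.
It fails at once if the shutter is drawn well past the half mark (more than 63 mm) (value of joint shutter above 0.063 m).
It fails at once if the shutter is opened (over 10 mm) while an offcut still lies on the bed (value of joint shutter above 0.01 m and height (world z) of any of offcut_a_mid, offcut_b_mid, offcut_c_mid above 0.036 m).
It fails at once if an offcut is gripped or pressed with the fingers (over 2 N) (contact force between the fingers and offcut_a above 2 N or contact force between the fingers and offcut_b above 2 N or contact force between the fingers and offcut_c above 2 N).
It fails at once if the ink tin, the loupe or the quoin is shifted by more than 20 mm (distance of any of ink_tin, loupe, quoin from where it was at the start of the episode above 0.02 m).
It also fails if it takes over 64 s, if anything falls off the work surface, if the arm or the gripper's body presses on something with over 40 N, if the wrist force passes 120 N, or if a joint passes its speed limit or range.

ROBOT

A 6-joint arm with a two-finger parallel gripper is mounted at the origin on a cart in front of the work surface, level with it; the furniture and walls round the work are solid. World frame = base frame: x ahead of the robot, y to its left, z up, the work surface at z = 0. Lengths are in mm, angles in rad, forces in N, time in s.
With the tool pointing down it reaches from about 275 to 1000 mm from the base axis. Payload 8.4 kg.
Tool frame: the origin (TCP) lies midway between the tips of the shut fingers; the grasp point (between the pads) lies 19 mm behind it (r.grip_point_offset is the distance from the TCP to the grasp point, in mm); z points along the fingers, x is the direction in which the jaws open and shut, and the axes are right-handed (so a half turn about z gives the same grasp; the last joint's range is limited). The gripper opens to 85 mm and grips with 20 to 120 N. Pads are 22 mm wide; open, the fingers measure 114 mm over their backs; the gripper's body (76 mm by 85 mm) begins 54 mm behind the grasp point. The pads swing forward as they close: fully open they stand 13 mm farther back than shut.
Start: joints at [-1.176, 0.353, 1.633, -0, 1.155, -0.002], TCP at [241.542, -576.442, 231.281] pointing down, gripper open.
Joint ranges: [-2.63, 2.63], [-0.92, 2.1], [0.06, 2.66], [-1.3, 4.44], [0, 2.69], [-3.02, 3.02]. Speed limits (rad/s): [2.22, 2.22, 2.79, 3.14, 3.14, 3.14].

INTERFACE

Orientations are given as [roll, pitch, yaw] about the fixed x, y, z axes, in that order (R = Rz(yaw) Ry(pitch) Rx(roll)).
In Python, from rig import monitor, vision, sign_off, r gives the robot as it stands.
- The arm moves only by the shell command python3 -m inch 'ROWS' [FORCE]. ROWS is JSON, a list of rows, each an object with "dp": the shift along the tool's x, y, z in mm, a list of three; "angular": the turn, a rotation vector about the tool's x, y, z in rad, a list of three; "fingers": the closure in counts, from 0 (fully open) to 255 (shut). A call has 1 to 12 rows; each row is the pose to reach, as a shift and turn from the pose commanded when the call began, along the tool's axes at that moment; what a row does not reach only later rows make up. A row lasts 1/12 s, in which the tool goes at most 41.7 mm and 7.16 degrees, less where a joint would pass 70% of its speed; a pose out of reach is approached as far as the arm can. A call with a gripper value outside its range is refused whole. The fingers move at their own pace and stop on an object; FORCE is the grip in N (left out, the last holds). Time passes only in rows, so rows that repeat a pose let the fingers close. It gives the time, the measured TCP pose, the force and the opening at its end, in the units of the state.
- monitor.sense(): the state, without advancing time (a new reading comes with each control period).
- vision.grab_frame(name): name is "scene" or "top" or "wrist"; returns (picture, depth): 384x512x3 uint8, blue, green, red; 384x512 float32, mm along the optical axis (not along the pixel's ray), 0 where there is no reading.
- vision.camera_params(name): a dict with "fx", "fy", "cx", "cy" (pixels), "R" (3x3) and "t" (3): a world point X has camera coordinates R X + t. Camera axes: x right, y down, z forward; pixel columns grow to the right and rows downward; lengths in mm; the calibration is good to about 2 mm. The wrist camera is an equidistant fisheye: a pixel r from the principal point sees the ray r / f radians off the axis. A picture is of the moment at which its call begins: read the wrist's pose just before it. camera_params takes no time and is no camera call; for the wrist camera it gives the pose at the moment of the call.
- sign_off(): hands the job in, once; it reports no verdict.
The state is a dict: "clock": time; "qpos": joint angles; "qvel": joint speeds; "joint_efforts": joint torques, N m; "eef_pos": TCP position; "tcp_rot": TCP orientation; "contact_force": force on the tool from outside, world axes, zero at the start; "wrist_torque": the same for the moment, N m; "opening": opening from 0.0 (shut) to 1.0 (fully open).
Only numpy, scipy, OpenCV 4.12 (cv2) and the standard library are available. Lean on these libraries where they do the work, as an engineer would, in place of code of your own. Each camera call takes 0.05 s, during which the arm holds its last target.

## Working session

There is one attempt and no reset: what is moved stays moved. The work goes in short steps, Python scripts to look and compute and a shell command to move; the robot and the scene stay as the last step left them, time stands still between calls to the robot, and variables do not carry over. Pictures are saved under pics/ and viewed, and the job is handed in when it is done.

```bash
ls; mkdir -p pics; python3 - <<'E'
from rig import monitor, vision, r
import cv2,numpy as np
print(monitor.sense()); print(r.grip_point_offset)
for n in ["scene","top","wrist"]:
    p,d=vision.grab_frame(n); cv2.imwrite(f"pics/{n}0.png",p); np.save(f"pics/{n}0d.npy",d); c=vision.camera_params(n); print(n,c)
E
```

```text
pics
{'clock': 0.0, 'qpos': array([-1.17638782e+00,  3.53645720e-01,  1.63411915e+00,  3.18187194e-05,
        1.15519899e+00, -2.40856218e-03]), 'qvel': array([ 0.00140008,  0.00205309,  0.00047176, -0.00133971, -0.00152908,
        0.00144624]), 'joint_efforts': array([-2.21233063e-04, -6.05261350e+01, -3.42064619e+01, -1.43570412e-05,
        9.45047272e-03, -2.85609684e-05]), 'eef_pos': array([ 241.37785788, -576.00220098,  230.56960633]), 'tcp_rot': array([-3.14156026e+00,  1.37113469e-03, -1.17399210e+00]), 'contact_force': array([0.06835773, 0.32963354, 0.01227815]), 'wrist_torque': array([-0.00529319,  0.03774097,  0.02618542]), 'opening': 0.9980830816196349}
18.700000000000003
scene {'fx': 437.45015239259004, 'fy': 437.45015239259004, 'cx': 258.8245511150111, 'cy': 191.6778566398346, 'R': array([[-0.75225468, -0.65851112, -0.02181732],
       [-0.35915787,  0.43759745, -0.82432645],
       [ 0.55237534, -0.61226757, -0.56569418]]), 't': array([ 524.45810168,  225.06383076, 1055.73628208])}
top {'fx': 449.9664804473155, 'fy': 449.9664804473155, 'cx': 246.93116616719644, 'cy': 189.16538055645796, 'R': array([[ 0.02958035, -0.99924658,  0.02512536],
       [-0.99772046, -0.03104179, -0.05991905],
       [ 0.06065384, -0.02329566, -0.99788698]]), 't': array([  47.32015401,  612.38803663, 1308.54542169])}
wrist {'fx': 297.3186396354542, 'fy': 297.3186396354542, 'cx': 252.7009562643528, 'cy': 186.6394556984082, 'R': array([[ 0.38672116, -0.92219561, -0.00141491],
       [-0.87549679, -0.36761928,  0.31362626],
       [-0.2897449 , -0.12004716, -0.94954545]]), 't': array([-623.24394925,  -40.37749243,  381.36875609])}
```

View pics/top0.png

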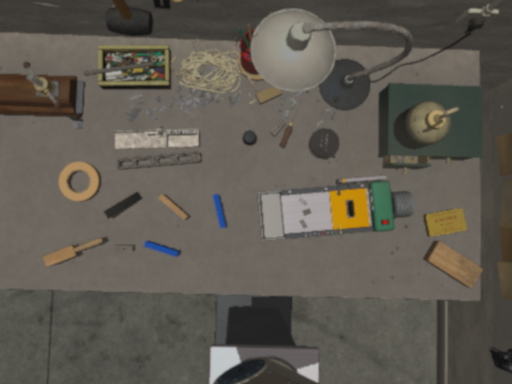

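View pics/scene0.png

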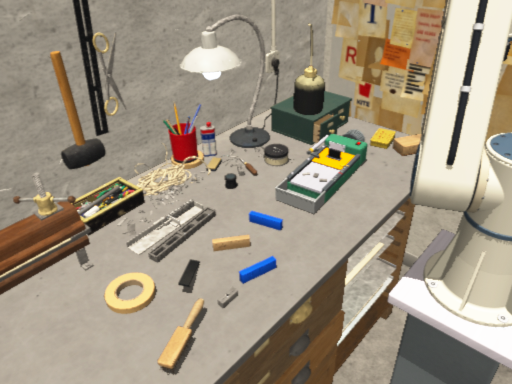

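View pics/wrist0.png

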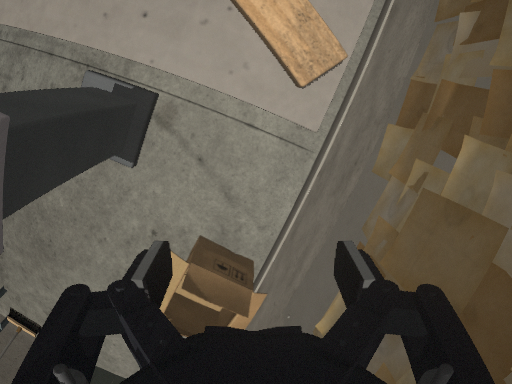

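The top view shows the trimmer at about (335,208) with its tray to the left (world +y). The tan wooden block is at (174,207), with blue look-alikes at (162,248) and (220,210). The tin is at (323,143), the loupe at (250,138) and the quoin at (125,247). Next I'll measure.

```bash
cat > h.py <<'E'
import numpy as np,cv2
from rig import monitor,vision,r
def cast(c,u,v,z,fish=False):
    R=np.array(c['R']);t=np.array(c['t']);o=-R.T@t
    x=(np.atleast_1d(u)-c['cx'])/c['fx'];y=(np.atleast_1d(v)-c['cy'])/c['fy']
    if fish:
        th=np.hypot(x,y);k=np.where(th>1e-9,np.sin(th)/np.maximum(th,1e-9),1);d=np.stack([x*k,y*k,np.cos(th)],-1)
    else: d=np.stack([x,y,np.ones_like(x)],-1)
    w=d@R
    return o+w*((z-o[2])/w[:,2])[:,None]
def proj(c,P,fish=False):
    q=np.atleast_2d(P)@np.array(c['R']).T+c['t']
    if fish:
        rr=np.hypot(q[:,0],q[:,1]);th=np.arctan2(rr,q[:,2]);x=q[:,0]/rr*th;y=q[:,1]/rr*th
    else: x=q[:,0]/q[:,2];y=q[:,1]/q[:,2]
    return np.stack([x*c['fx']+c['cx'],y*c['fy']+c['cy']],-1)
E
python3 - <<'E'
from h import *
c=vision.camera_params("top");p=cv2.imread("pics/top0.png");d=np.load("pics/top0d.npy")
h=cv2.cvtColor(p,cv2.COLOR_BGR2HSV)
def rep(m,z,name,mn=30,box=None):
    m=m.astype(np.uint8)
    if box: q=np.zeros_like(m);q[box[1]:box[3],box[0]:box[2]]=1;m&=q
    for k in cv2.findContours(m,cv2.RETR_EXTERNAL,cv2.CHAIN_APPROX_NONE)[0]:
        if cv2.contourArea(k)<mn: continue
        k=k.reshape(-1,2);w=cast(c,k[:,0],k[:,1],z)[:,:2].astype(np.float32)
        (x,y),s,a=cv2.minAreaRect(w);print(name,k.mean(0),"ctr",x,y,"size",s,"ang",a)
H,S,V=cv2.split(h)
print(h[207,174],h[208,350],h[208,382],h[210,310],h[215,270])
rep((H<22)&(S>90)&(V>90),30,"block",box=(150,185,200,230))
rep((H>18)&(H<32)&(S>150),46,"shutter",box=(320,180,385,240))
rep((H>40)&(H<95)&(S>60),52,"green",box=(240,170,420,250))
rep((S<60)&(V>170),40,"bed",box=(260,180,340,245))
cv2.imwrite("pics/t1.png",cv2.resize(p[165:255,240:420],None,fx=4.4,fy=4.4,interpolation=cv2.INTER_CUBIC))
s=cv2.imread("pics/scene0.png")
cv2.imwrite("pics/s1.png",cv2.resize(s[115:225,260:390],None,fx=5,fy=5,interpolation=cv2.INTER_CUBIC))
E
```

```text
[ 16 110 151] [30 20 25] [ 73 108 111] [  4  13 138] [ 18  16 155]
block [173.24561404 206.38596491] ctr 553.389404296875 278.7867431640625 size (97.72467803955078, 16.578683853149414) ang 51.2490119934082
shutter [348.63265306 207.74829932] ctr 562.6534423828125 -230.40899658203125 size (111.40653991699219, 104.6553726196289) ang 6.799192428588867
green [381.78294574 205.78294574] ctr 573.4185180664062 -324.39447021484375 size (141.6918182373047, 62.5413703918457) ang 4.5872063636779785
bed [290.61403509 217.64912281] ctr 529.6463012695312 -63.60930252075195 size (28.872562408447266, 34.84367752075195) ang 1.4043570756912231
bed [288.71641791 203.02985075] ctr 570.1610107421875 -59.826255798339844 size (40.57429122924805, 40.785316467285156) ang 1.7568879127502441
```

View pics/t1.png

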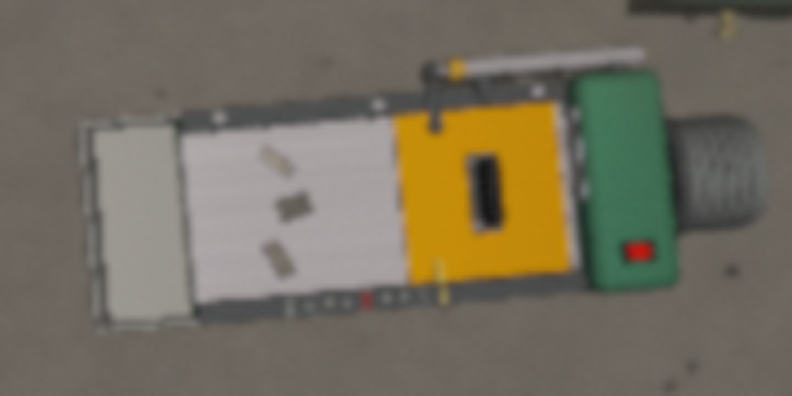

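View pics/s1.png

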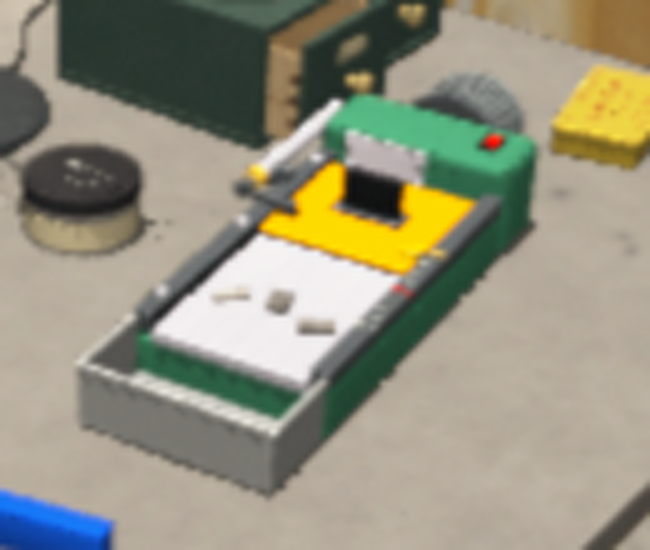

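```bash
python3 - <<'E'
from h import *
c=vision.camera_params("top");p=cv2.imread("pics/top0.png")
o=np.array([240,165])
def P(u,v,z): 
    q=cast(c,240+(u+.5)/4.4-.5,165+(v+.5)/4.4-.5,z)[0]; return q[:2]
L={}
for n,z,pts in [("shutfront",46.5,[(397,115),(408,285)]),("bedend",40,[(181,135),(193,303)]),("head front",73,[(575,75),(588,285)]),("headback",73,[(662,75),(676,285)]),("railN",52,[(198,315),(585,287)]),("railF",52,[(183,110),(570,82)]),("trayend",49,[(83,124),(98,324)]),("bar",68,[(483,155),(490,228)]),("pointer",52,[(442,262),(445,303)]),("red",52,[(367,292),(368,308)])]:
    a,b=[P(*q,z) for q in pts]; print(n,a.round(1),b.round(1),"mid",((a+b)/2).round(1),"dirdeg",np.degrees(np.arctan2(*(b-a)[::-1])).round(2))
for n,u,v,z in [("offF",277,162,45),("offM",295,207,45),("offN",279,259,45)]: print(n,P(u,v,z))
h=cv2.cvtColor(p,cv2.COLOR_BGR2HSV);H,S,V=cv2.split(h)
m=((H>40)&(H<95)&(S>60)).astype(np.uint8);m[:,:360]=0;m[:170]=0;m[250:]=0;m[:,400:]=0
k=max(cv2.findContours(m,0,1)[0],key=cv2.contourArea).reshape(-1,2)
print(cv2.minAreaRect(cast(c,k[:,0],k[:,1],73)[:,:2].astype(np.float32)))
E
```

```text
shutfront [ 611.8 -173.7] [ 500.5 -183. ] mid [ 556.2 -178.3] dirdeg -175.22
bedend [594.6 -32.2] [484.5 -42.9] mid [539.5 -37.6] dirdeg -174.47
head front [ 639.6 -283.4] [ 504.5 -293.6] mid [ 572.1 -288.5] dirdeg -175.69
headback [ 641.4 -340.1] [ 506.1 -350.6] mid [ 573.8 -345.4] dirdeg -175.57
railN [477.3 -45. ] [ 502.7 -298.1] mid [ 490.  -171.5] dirdeg -84.26
railF [610.4 -31.9] [ 636.7 -286.4] mid [ 623.5 -159.2] dirdeg -84.09
trayend [599.3  33.1] [469.4  19.7] mid [534.4  26.4] dirdeg -174.1
bar [ 586.2 -225.6] [ 539.2 -230.9] mid [ 562.7 -228.2] dirdeg -173.58
pointer [ 516.2 -203.8] [ 489.6 -206.3] mid [ 502.9 -205. ] dirdeg -174.8
red [ 495.3 -155. ] [ 485.  -155.9] mid [ 490.1 -155.5] dirdeg -175.28
offF [578.50584699 -95.36734012]
offM [ 549.33211747 -107.87122009]
offN [514.99629746 -98.08993009]
((572.7149658203125, -317.5343933105469), (139.38388061523438, 61.52265930175781), 4.587210655212402)
```

```bash
cat >> h.py <<'E'
from scipy.spatial.transform import Rotation as Ro
def go(xyz,yaw):
    s=monitor.sense();R=Ro.from_euler('xyz',s['tcp_rot'])
    T=Ro.from_euler('xyz',[np.pi,0,yaw])
    dp=R.inv().apply(np.array(xyz)-s['eef_pos']);a=(R.inv()*T).as_rotvec()
    print("at",s['eef_pos'].round(1),s['tcp_rot'].round(3),"dp",dp.round(1),"ang",a.round(3),"clk",round(s['clock'],2),"F",s['contact_force'].round(1),"open",round(s['opening'],3))
YAW=np.radians(5.4);OR=np.array([556,-178.5])
def tw(x,y): 
    c,s=np.cos(YAW),np.sin(YAW); return OR+[c*x-s*y,s*x+c*y]
def wt(X):
    c,s=np.cos(YAW),np.sin(YAW); d=np.array(X)[:2]-OR; return np.array([c*d[0]+s*d[1],-s*d[0]+c*d[1]])
E
python3 -c "
from h import *
go([553,279,200],-0.676)"
```

```text
at [ 241.4 -576.1  230.7] [ 3.142e+00  1.000e-03 -1.174e+00] dp [-668.2 -617.9   31.4] ang [-0.     0.001 -0.498] clk 0.15 F [0.1 0.4 0.3] open 0.996
```

```bash
python3 -m inch '[{"dp":[-25,-23,0],"angular":[0,0,-0.03],"fingers":0},{"dp":[-50,-46,0],"angular":[0,0,-0.06],"fingers":0},{"dp":[-75,-70,0],"angular":[0,0,-0.1],"fingers":0},{"dp":[-100,-93,0],"angular":[0,0,-0.15],"fingers":0},{"dp":[-125,-116,0],"angular":[0,0,-0.2],"fingers":0},{"dp":[-150,-140,0],"angular":[0,0,-0.25],"fingers":0},{"dp":[-175,-163,0],"angular":[0,0,-0.3],"fingers":0},{"dp":[-200,-186,0],"angular":[0,0,-0.35],"fingers":0},{"dp":[-225,-210,0],"angular":[0,0,-0.4],"fingers":0},{"dp":[-250,-233,0],"angular":[0,0,-0.45],"fingers":0},{"dp":[-275,-256,0],"angular":[0,0,-0.5],"fingers":0},{"dp":[-300,-280,0],"angular":[0,0,-0.5],"fingers":0}]'
python3 -c "
from h import *
go([553,279,200],-0.676)"
```

```text
clock: 1.15
eef_pos: [383.8, -190.0, 231.3]
tcp_rot: [3.142, -0.0, -0.671]
contact_force: [0.8, -0.3, -0.2]
opening: 0.998
at [ 383.8 -190.   231.3] [ 3.142 -0.    -0.671] dp [-159.2 -472.4   31.3] ang [ 0.    -0.     0.005] clk 1.15 F [ 0.8 -0.3 -0.2] open 0.998
```

```bash
python3 -m inch '[{"dp":[-13,-39,0],"angular":[0,0,0],"fingers":0},{"dp":[-26,-78,0],"angular":[0,0,0],"fingers":0},{"dp":[-39,-117,5],"angular":[0,0,0],"fingers":0},{"dp":[-52,-156,10],"angular":[0,0,0],"fingers":0},{"dp":[-65,-195,15],"angular":[0,0,0],"fingers":0},{"dp":[-78,-234,20],"angular":[0,0,0],"fingers":0},{"dp":[-91,-273,25],"angular":[0,0,0],"fingers":0},{"dp":[-104,-312,30],"angular":[0,0,0],"fingers":0},{"dp":[-117,-350,30],"angular":[0,0,0],"fingers":0},{"dp":[-130,-388,30],"angular":[0,0,0],"fingers":0},{"dp":[-144,-426,30],"angular":[0,0,0],"fingers":0},{"dp":[-155,-460,30],"angular":[0,0,0],"fingers":0}]'
python3 -m inch '[{"dp":[-4,-12,0],"angular":[0,0,0],"fingers":0},{"dp":[-4,-12,0],"angular":[0,0,0],"fingers":0},{"dp":[-4,-12,0],"angular":[0,0,0],"fingers":0}]'
python3 - <<'E'
from h import *
go([553.4,278.8,100],-0.676)
c=vision.camera_params("wrist");p,d=vision.grab_frame("wrist");cv2.imwrite("pics/w1.png",p);np.savez("pics/w1c.npz",**c)
E
```

```text
clock: 2.15
eef_pos: [550.0, 267.2, 201.0]
tcp_rot: [3.142, 0.0, -0.673]
contact_force: [0.9, 0.6, -0.4]
opening: 1.0
clock: 2.4
eef_pos: [553.6, 276.3, 200.6]
tcp_rot: [3.14, 0.0, -0.673]
contact_force: [-0.4, -0.5, 0.3]
opening: 1.001
at [553.6 276.3 200.6] [ 3.14   0.    -0.673] dp [ -1.7  -2.  100.6] ang [0.002 0.    0.003] clk 2.4 F [-0.4 -0.5  0.3] open 1.001
```

View pics/w1.png

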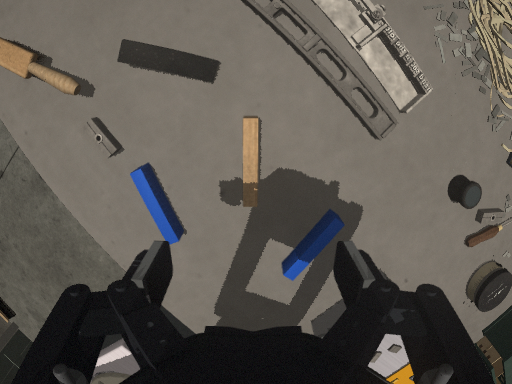

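The wrist view shows the wooden block at (251,160), between the two blue bars. I'll measure its top face.

```bash
python3 - <<'E'
from h import *
c=dict(np.load("pics/w1c.npz"));p=cv2.imread("pics/w1.png");H,S,V=cv2.split(cv2.cvtColor(p,cv2.COLOR_BGR2HSV))
m=((H<22)&(S>80)).astype(np.uint8);q=np.zeros_like(m);q[105:215,225:275]=1;m&=q
k=max(cv2.findContours(m,0,1)[0],key=cv2.contourArea).reshape(-1,2);print(k.min(0),k.max(0))
hull=cv2.convexHull(k)
for z in(30,0):
  w=cast(c,k[:,0],k[:,1],z,True)[:,:2].astype(np.float32);print(z,cv2.minAreaRect(w))
go([553.4,278.8,100],-0.676)
cv2.imwrite("pics/w1z.png",cv2.resize(p[100:220,200:300],None,fx=5,fy=5))
E
```

```text
[243 117] [258 206]
30 ((554.19775390625, 282.0600891113281), (100.32856750488281, 16.20699119567871), 50.98918533325195)
0 ((549.3910522460938, 276.4507141113281), (109.92422485351562, 17.757043838500977), 50.989200592041016)
at [553.5 275.4 200.8] [ 3.14   0.    -0.674] dp [ -2.1  -2.8 100.8] ang [0.002 0.    0.002] clk 2.45 F [0.3 0.6 0.2] open 1.001
```

View pics/w1z.png

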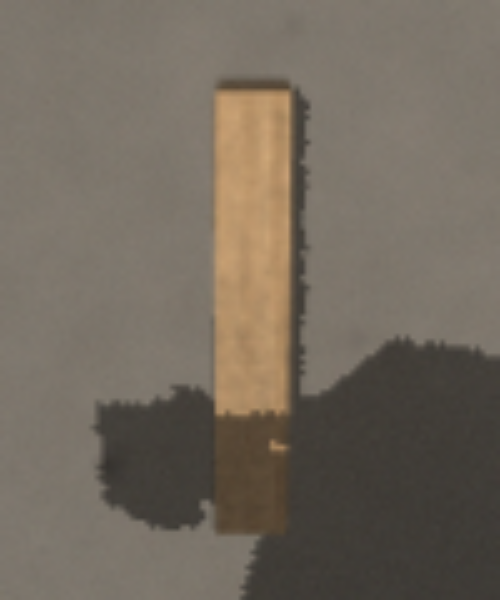

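```bash
python3 -m inch '[{"dp":[-2,-5,35],"angular":[0,0,0.006],"fingers":60},{"dp":[-2,-5,70],"angular":[0,0,0.006],"fingers":60},{"dp":[-2,-5,100],"angular":[0,0,0.006],"fingers":60},{"dp":[-2,-5,125],"angular":[0,0,0.006],"fingers":60},{"dp":[-2,-5,140],"angular":[0,0,0.006],"fingers":60},{"dp":[-2,-5,140],"angular":[0,0,0.006],"fingers":60},{"dp":[-2,-5,140],"angular":[0,0,0.006],"fingers":60}]' 30
python3 -c "
from h import *
go([554,280.5,12],-0.681)"
```

```text
clock: 3.03
eef_pos: [555.1, 280.0, 61.1]
tcp_rot: [3.14, 0.001, -0.681]
contact_force: [-0.3, -0.9, 0.3]
opening: 0.767
at [555.1 280.   61.1] [ 3.14e+00  1.00e-03 -6.81e-01] dp [-1.2  0.2 49.1] ang [ 0.002  0.001 -0.   ] clk 3.03 F [-0.3 -0.9  0.3] open 0.767
```

```bash
python3 -m inch '[{"dp":[-1,0,20],"angular":[0,0,0],"fingers":60},{"dp":[-1,0,38],"angular":[0,0,0],"fingers":60},{"dp":[-1,0,48],"angular":[0,0,0],"fingers":60},{"dp":[-1,0,48],"angular":[0,0,0],"fingers":60},{"dp":[-1,0,48],"angular":[0,0,0],"fingers":60},{"dp":[-1,0,48],"angular":[0,0,0],"fingers":255},{"dp":[-1,0,48],"angular":[0,0,0],"fingers":255},{"dp":[-1,0,48],"angular":[0,0,0],"fingers":255},{"dp":[-1,0,48],"angular":[0,0,0],"fingers":255},{"dp":[-1,0,48],"angular":[0,0,0],"fingers":255},{"dp":[-1,0,48],"angular":[0,0,0],"fingers":255},{"dp":[-1,0,48],"angular":[0,0,0],"fingers":255}]' 35
python3 -c "
from h import *
go([554,280.5,12],-0.681)"
```

```text
clock: 4.03
eef_pos: [555.5, 282.5, 14.1]
tcp_rot: [-3.141, -0.001, -0.68]
contact_force: [-1.2, 0.5, 5.9]
opening: 0.186
at [555.5 282.5  14.1] [-3.141e+00 -1.000e-03 -6.800e-01] dp [0.1 2.5 2.1] ang [-0.001 -0.001  0.001] clk 4.03 F [-1.2  0.5  5.9] open 0.186
```

```bash
python3 -m inch '[{"dp":[0,0,-5],"angular":[0,0,0],"fingers":255},{"dp":[0,0,-20],"angular":[0,0,0],"fingers":255},{"dp":[0,0,-45],"angular":[0,0,0],"fingers":255},{"dp":[0,0,-70],"angular":[0,0,0],"fingers":255},{"dp":[0,0,-100],"angular":[0,0,0],"fingers":255},{"dp":[0,0,-120],"angular":[0,0,0],"fingers":255},{"dp":[0,0,-130],"angular":[0,0,0],"fingers":255},{"dp":[0,0,-130],"angular":[0,0,0],"fingers":255}]'
python3 - <<'E'
from h import *
T=tw(0,28); print(T); go([*T,143],YAW-np.pi/2)
c=vision.camera_params("wrist");p,d=vision.grab_frame("wrist");cv2.imwrite("pics/w2.png",p)
E
```

```text
clock: 4.7
eef_pos: [556.2, 282.9, 145.8]
tcp_rot: [-3.138, -0.002, -0.68]
contact_force: [0.4, 0.4, -0.5]
opening: 0.184
[ 553.36496723 -150.62426499]
at [556.2 282.9 145.8] [-3.138e+00 -2.000e-03 -6.800e-01] dp [270.4 338.9   2. ] ang [-0.004 -0.     0.797] clk 4.7 F [ 0.4  0.4 -0.5] open 0.184
```

View pics/w2.png

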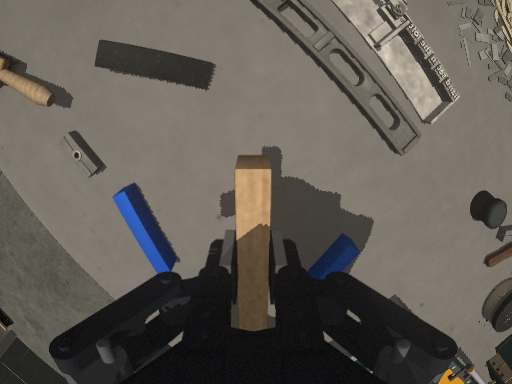

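```bash
python3 -m inch '[{"dp":[12,15,0],"angular":[0,0,0.04],"fingers":255},{"dp":[35,45,0],"angular":[0,0,0.1],"fingers":255},{"dp":[60,76,0],"angular":[0,0,0.18],"fingers":255},{"dp":[85,107,0],"angular":[0,0,0.26],"fingers":255},{"dp":[110,138,0],"angular":[0,0,0.34],"fingers":255},{"dp":[135,169,0],"angular":[0,0,0.42],"fingers":255},{"dp":[160,200,0],"angular":[0,0,0.5],"fingers":255},{"dp":[185,231,0],"angular":[0,0,0.58],"fingers":255},{"dp":[208,261,0],"angular":[0,0,0.66],"fingers":255},{"dp":[232,290,0],"angular":[0,0,0.74],"fingers":255},{"dp":[255,319,0],"angular":[0,0,0.797],"fingers":255},{"dp":[270,339,0],"angular":[0,0,0.797],"fingers":255}]'
python3 -m inch '[{"dp":[0,0,0],"angular":[0,0,0],"fingers":255},{"dp":[0,0,0],"angular":[0,0,0],"fingers":255}]'
python3 - <<'E'
from h import *
T=tw(0,28); go([*T,100],YAW-np.pi/2)
c=vision.camera_params("wrist");p,d=vision.grab_frame("wrist");cv2.imwrite("pics/w3.png",p);np.savez("pics/w3c.npz",**c)
p,d=vision.grab_frame("scene");cv2.imwrite("pics/s3.png",cv2.resize(p[100:230,230:430],None,fx=4,fy=4))
p,d=vision.grab_frame("top");cv2.imwrite("pics/t3.png",cv2.resize(p[165:255,240:420],None,fx=4.4,fy=4.4))
E
```

```text
clock: 5.75
eef_pos: [550.4, -153.8, 141.3]
tcp_rot: [3.139, 0.0, -1.482]
contact_force: [1.4, -0.5, 0.0]
opening: 0.181
clock: 5.92
eef_pos: [550.5, -151.9, 141.4]
tcp_rot: [3.139, 0.001, -1.48]
contact_force: [-0.2, 0.4, -0.1]
opening: 0.18
at [ 550.5 -151.9  141.4] [ 3.139e+00  1.000e-03 -1.480e+00] dp [-1.  -3.1 41.4] ang [ 0.003  0.001 -0.003] clk 5.92 F [-0.2  0.4 -0.1] open 0.18
```

View pics/w3.png

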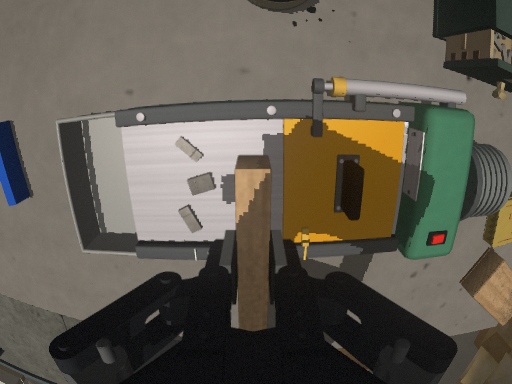

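View pics/s3.png

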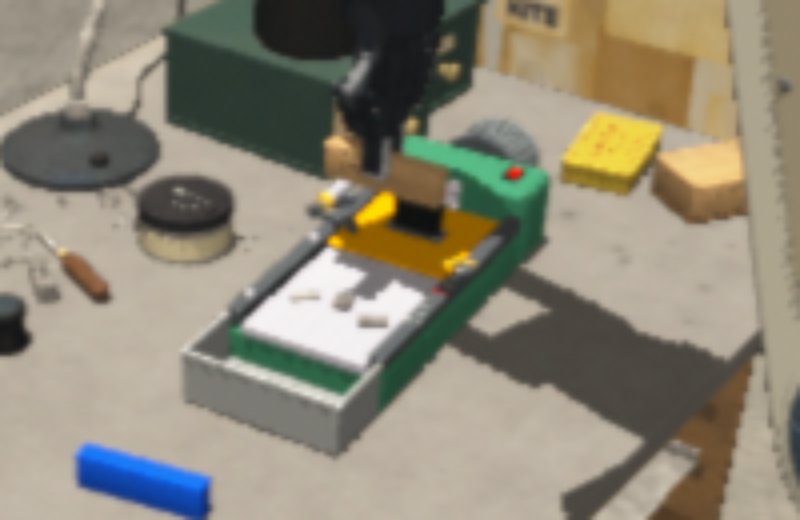

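View pics/t3.png

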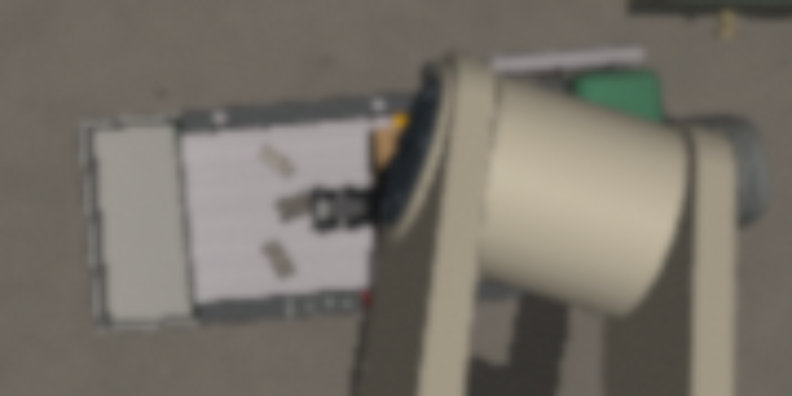

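```bash
python3 - <<'E'
from h import *
c=dict(np.load("pics/w3c.npz"));p=cv2.imread("pics/w3.png")
print("cam",-c['R'].T@c['t'])
def P(u,v,z): return cast(c,u,v,z,True)[0][:2]
for n,z,pts in [("shutfront",46.5,[(283,119),(283,242)]),("bedend",40,[(122,126),(135,242)]),("headfront",73,[(417,104),(402,254)]),("railFouter",52,[(117,110),(410,100)]),("railNin",52,[(138,241),(390,240)]),("railFin",52,[(122,125),(405,121)]),("bar top",77.5,[(349,163),(347,218)]),("tray",49,[(58,122),(82,251)])]:
    a,b=[P(*q,z) for q in pts]; print(n,a.round(1),b.round(1),"mid",((a+b)/2).round(1),"dir",np.degrees(np.arctan2(*(b-a)[::-1])).round(2),"trim",wt(a).round(1),wt(b).round(1))
for n,u,v in [("F",190,149),("M",202,183),("N",190,219)]: print(n,wt(P(u,v,45)))
for q in [(238,157),(270,157),(237,167),(271,167)]: print("blk",[P(*q,z).round(1) for z in (128,158)])
cv2.imwrite("pics/w3z.png",cv2.resize(p[90:260,100:420],None,fx=2.4,fy=2.4))
cv2.imwrite("pics/w3y.png",cv2.resize(p[140:260,200:300],None,fx=5,fy=5))
E
```

```text
cam [ 631.5089025  -143.39216707  284.35222287]
shutfront [ 611.5 -169.2] [ 501.9 -182.7] mid [ 556.7 -176. ] dir -172.95 trim [56.1  4. ] [-54.2   0.9]
bedend [595.6 -31.2] [481.9 -39.4] mid [538.8 -35.3] dir -175.87 trim [ 53.3 142.9] [-60.7 145.4]
headfront [ 640.6 -270.7] [ 509.3 -291. ] mid [ 575.  -280.8] dir -171.21 trim [ 75.5 -99.8] [ -57.  -107.6]
railFouter [610.8 -31.8] [ 643.5 -275.7] mid [ 627.2 -153.7] dir -82.35 trim [ 68.3 140.9] [  78. -105.]
railNin [490.8 -47.8] [ 512.6 -286.4] mid [ 501.7 -167.1] dir -84.78 trim [-52.6 136.3] [ -53.3 -103.3]
railFin [598.2 -36.7] [ 624.8 -273.8] mid [ 611.5 -155.3] dir -83.6 trim [ 55.4 137.2] [  59.6 -101.3]
bar top [ 587.7 -218.8] [ 543.6 -226. ] mid [ 565.7 -222.4] dir -170.68 trim [ 27.8 -43.1] [-16.8 -46.1]
tray [599.3  33.7] [466.3  21. ] mid [532.8  27.4] dir -174.51 trim [ 63.  207.2] [-70.5 207. ]
F [31.73785101 80.39110734]
M [ 2.03634396 71.67309525]
N [-31.85698934  84.81575417]
blk [array([ 595.6, -138.5]), array([ 602.5, -139.5])]
blk [array([ 597.2, -155.7]), array([ 603.8, -153.3])]
blk [array([ 590. , -138.4]), array([ 598. , -139.4])]
blk [array([ 591.7, -156.8]), array([ 599.3, -154.2])]
```

View pics/w3z.png

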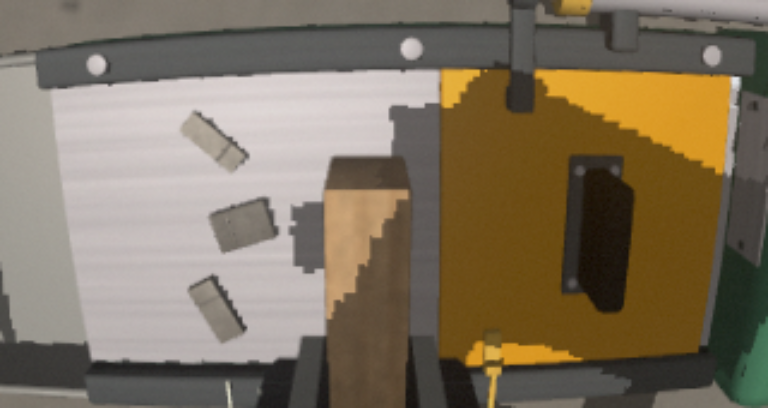

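View pics/w3y.png

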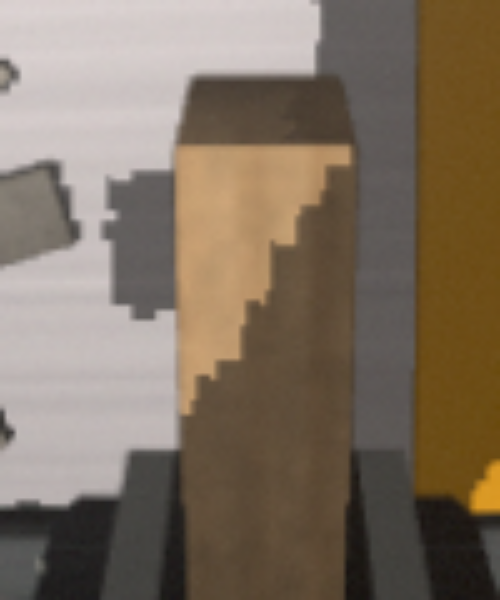

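```bash
sed -i 's/^YAW=.*/YAW=np.radians(5.5);OR=np.array([556.4,-176.5])/' h.py; python3 -c "
from h import *
go([*tw(1.5,28),60],YAW-np.pi/2)"
```

```text
at [ 551.2 -149.9  142.3] [ 3.140e+00  1.000e-03 -1.476e+00] dp [-1.  -4.3 82.3] ang [ 0.002  0.001 -0.001] clk 6.07 F [-0.   0.3 -0.3] open 0.184
```

```bash
python3 -m inch '[{"dp":[-1,-4,10],"angular":[0,0,0],"fingers":255},{"dp":[-1,-4,30],"angular":[0,0,0],"fingers":255},{"dp":[-1,-4,50],"angular":[0,0,0],"fingers":255},{"dp":[-1,-4,65],"angular":[0,0,0],"fingers":255},{"dp":[-1,-4,75],"angular":[0,0,0],"fingers":255},{"dp":[-1,-4,80],"angular":[0,0,0],"fingers":255},{"dp":[-1,-4,80],"angular":[0,0,0],"fingers":255},{"dp":[-1,-4,80],"angular":[0,0,0],"fingers":255}]'
python3 - <<'E'
from h import *
go([*tw(1.5,28),54],YAW-np.pi/2)
c=vision.camera_params("wrist");p,d=vision.grab_frame("wrist");cv2.imwrite("pics/w4.png",p)
p,d=vision.grab_frame("scene");cv2.imwrite("pics/s4.png",cv2.resize(p[100:230,230:430],None,fx=4,fy=4))
E
```

```text
clock: 6.73
eef_pos: [556.0, -149.4, 63.4]
tcp_rot: [-3.141, -0.0, -1.476]
contact_force: [0.3, 0.9, 0.3]
opening: 0.185
at [ 556.  -149.4   63.4] [-3.141 -0.    -1.476] dp [-1.   0.7  9.4] ang [-0.    -0.    -0.002] clk 6.73 F [0.3 0.9 0.3] open 0.185
```

View pics/w4.png

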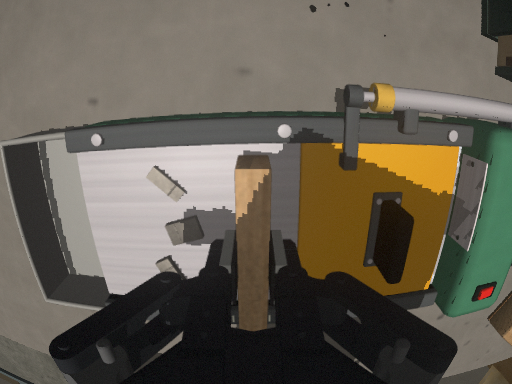

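View pics/s4.png

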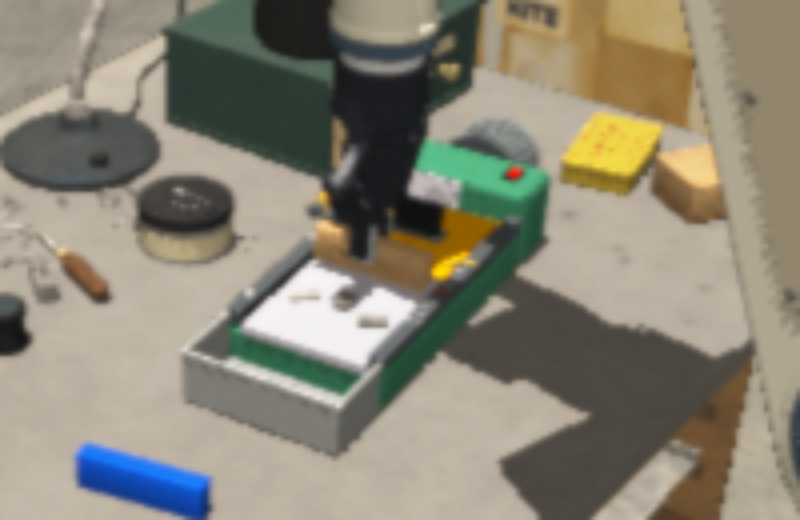

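The block is between the rails, square to the bed, and the offcuts lie ahead of it. I'll lower it the rest of the way and watch the force.

```bash
python3 -m inch '[{"dp":[-1,0,3],"angular":[0,0,0],"fingers":255},{"dp":[-1,0,6],"angular":[0,0,0],"fingers":255},{"dp":[-1,0,8],"angular":[0,0,0],"fingers":255},{"dp":[-1,0,8],"angular":[0,0,0],"fingers":255},{"dp":[-1,0,8],"angular":[0,0,0],"fingers":255}]'
python3 -m inch '[{"dp":[0,0,1],"angular":[0,0,0],"fingers":255},{"dp":[0,0,1],"angular":[0,0,0],"fingers":255},{"dp":[0,0,1],"angular":[0,0,0],"fingers":255}]'
python3 -c "
from h import *
go([*tw(1.5,28),54],YAW-np.pi/2)"
```

```text
clock: 7.25
eef_pos: [555.4, -148.7, 55.1]
tcp_rot: [3.141, 0.0, -1.477]
contact_force: [-0.3, -0.1, -0.8]
opening: 0.18
clock: 7.5
eef_pos: [555.6, -148.8, 54.3]
tcp_rot: [-3.142, 0.0, -1.477]
contact_force: [0.4, 0.3, -0.5]
opening: 0.182
at [ 555.6 -148.8   54.3] [-3.142  0.    -1.477] dp [-0.3  0.3  0.3] ang [-0.     0.    -0.002] clk 7.5 F [ 0.4  0.3 -0.5] open 0.182
```

```bash
python3 -m inch '[{"dp":[0,0,1],"angular":[0,0,0],"fingers":255},{"dp":[0,0,1],"angular":[0,0,0],"fingers":255}]'
python3 -m inch '[{"dp":[0,0,1],"angular":[0,0,0],"fingers":255},{"dp":[0,0,1],"angular":[0,0,0],"fingers":255}]'
python3 - <<'E'
from h import *
go([*tw(1.5,145),54],YAW-np.pi/2)
c=vision.camera_params("wrist");p,d=vision.grab_frame("wrist");cv2.imwrite("pics/w5.png",p)
p,d=vision.grab_frame("scene");cv2.imwrite("pics/s5.png",cv2.resize(p[130:200,270:370],None,fx=8,fy=8,interpolation=cv2.INTER_CUBIC))
E
```

```text
clock: 7.67
eef_pos: [555.7, -148.8, 54.1]
tcp_rot: [-3.141, -0.0, -1.477]
contact_force: [-2.8, 0.5, 9.9]
opening: 0.182
clock: 7.83
eef_pos: [555.7, -148.8, 54.1]
tcp_rot: [-3.141, -0.0, -1.477]
contact_force: [-6.8, 0.6, 20.4]
opening: 0.187
at [ 555.7 -148.8   54.1] [-3.141 -0.    -1.477] dp [-117.4    0.7    0. ] ang [-0.    -0.    -0.002] clk 7.83 F [-6.8  0.6 20.4] open 0.187
```

View pics/s5.png

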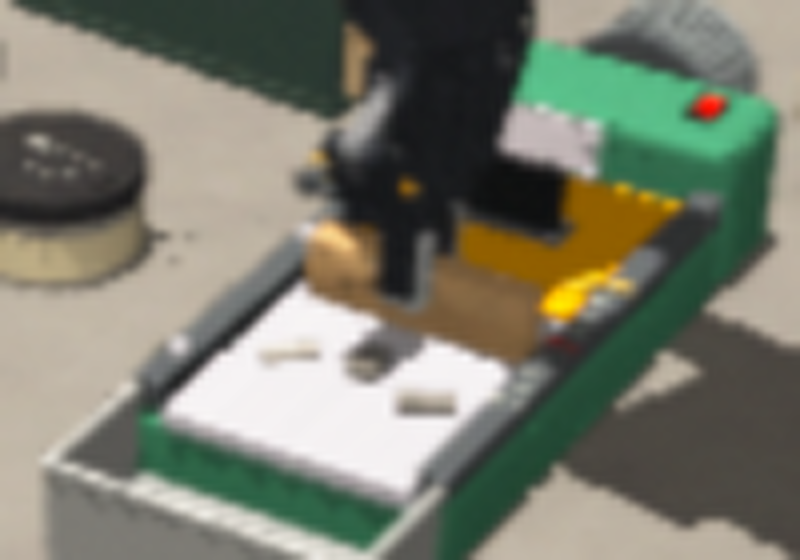

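```bash
python3 -m inch '[{"dp":[0,0,-2.5],"angular":[0,0,0],"fingers":255},{"dp":[-3,0,-2.5],"angular":[0,0,0],"fingers":255},{"dp":[-8,0,-2.5],"angular":[0,0,0],"fingers":255},{"dp":[-13,0,-2.5],"angular":[0,0,0],"fingers":255},{"dp":[-18,0,-2.5],"angular":[0,0,0],"fingers":255},{"dp":[-23,0,-2.5],"angular":[0,0,0],"fingers":255},{"dp":[-28,0,-2.5],"angular":[0,0,0],"fingers":255},{"dp":[-33,0,-2.5],"angular":[0,0,0],"fingers":255},{"dp":[-38,0,-2.5],"angular":[0,0,0],"fingers":255},{"dp":[-43,0,-2.5],"angular":[0,0,0],"fingers":255},{"dp":[-48,0,-2.5],"angular":[0,0,0],"fingers":255},{"dp":[-53,0,-2.5],"angular":[0,0,0],"fingers":255}]'
python3 - <<'E'
from h import *
go([*tw(1.5,148),54.6],YAW-np.pi/2)
p,d=vision.grab_frame("wrist");cv2.imwrite("pics/w6.png",p)
p,d=vision.grab_frame("scene");cv2.imwrite("pics/s6.png",cv2.resize(p[130:210,270:370],None,fx=7,fy=7,interpolation=cv2.INTER_CUBIC))
E
```

```text
clock: 8.93
eef_pos: [550.6, -95.5, 54.8]
tcp_rot: [-3.142, -0.0, -1.477]
contact_force: [0.0, 0.3, -0.3]
opening: 0.182
at [550.6 -95.5  54.8] [-3.142 -0.    -1.477] dp [-66.8   0.6   0.2] ang [-0.    -0.    -0.002] clk 8.93 F [ 0.   0.3 -0.3] open 0.182
```

View pics/s6.png

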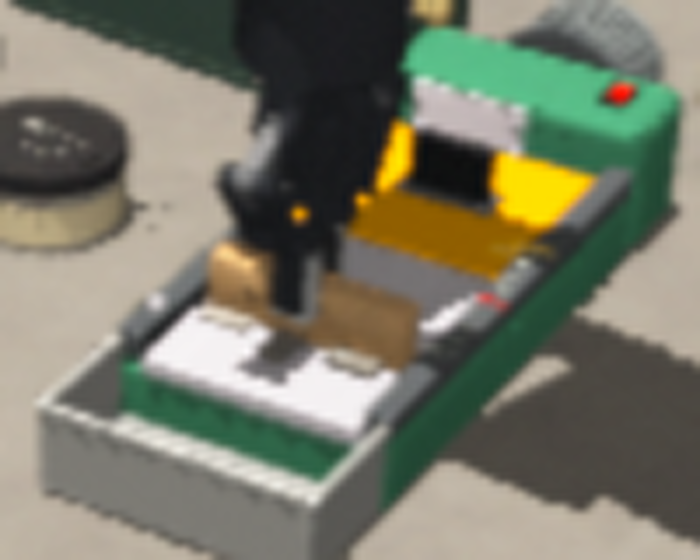

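View pics/w6.png

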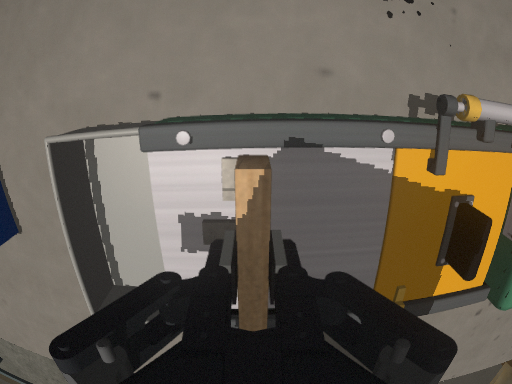

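The offcuts are riding against the block's front face; the outer two are visible and the middle one is under the finger. I'll keep pushing.

```bash
python3 -m inch '[{"dp":[-4,0,0],"angular":[0,0,0],"fingers":255},{"dp":[-9,0,0],"angular":[0,0,0],"fingers":255},{"dp":[-14,0,0],"angular":[0,0,0],"fingers":255},{"dp":[-19,0,0],"angular":[0,0,0],"fingers":255},{"dp":[-24,0,0],"angular":[0,0,0],"fingers":255},{"dp":[-29,0,0],"angular":[0,0,0],"fingers":255},{"dp":[-34,0,0],"angular":[0,0,0],"fingers":255},{"dp":[-39,0,0],"angular":[0,0,0],"fingers":255},{"dp":[-44,0,0],"angular":[0,0,0],"fingers":255},{"dp":[-49,0,0],"angular":[0,0,0],"fingers":255},{"dp":[-54,0,0],"angular":[0,0,0],"fingers":255},{"dp":[-59,0,0],"angular":[0,0,0],"fingers":255}]'
python3 -m inch '[{"dp":[-4,0,0],"angular":[0,0,0],"fingers":255},{"dp":[-8,0,0],"angular":[0,0,0],"fingers":255},{"dp":[-8,0,0],"angular":[0,0,0],"fingers":255},{"dp":[-8,0,0],"angular":[0,0,0],"fingers":255}]'
python3 - <<'E'
from h import *
go([*tw(1.5,148),54.6],YAW-np.pi/2)
p,d=vision.grab_frame("wrist");cv2.imwrite("pics/w7.png",p)
p,d=vision.grab_frame("scene");cv2.imwrite("pics/s7.png",cv2.resize(p[130:215,265:365],None,fx=7,fy=7,interpolation=cv2.INTER_CUBIC))
p,d=vision.grab_frame("top");cv2.imwrite("pics/t7.png",cv2.resize(p[165:255,240:420],None,fx=4.4,fy=4.4))
E
```

```text
clock: 10.03
eef_pos: [545.0, -36.7, 54.8]
tcp_rot: [3.142, 0.0, -1.477]
contact_force: [0.4, 0.1, 0.3]
opening: 0.184
clock: 10.37
eef_pos: [544.3, -29.1, 54.8]
tcp_rot: [3.142, -0.0, -1.477]
contact_force: [-0.3, 0.4, -0.2]
opening: 0.185
at [544.3 -29.1  54.8] [ 3.142 -0.    -1.477] dp [-0.1  0.6  0.2] ang [ 0.    -0.    -0.002] clk 10.37 F [-0.3  0.4 -0.2] open 0.185
```

View pics/s7.png

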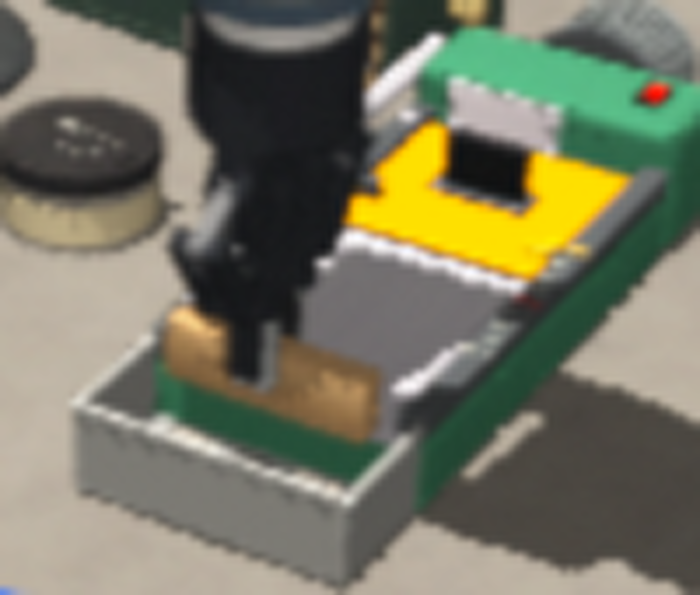

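View pics/w7.png

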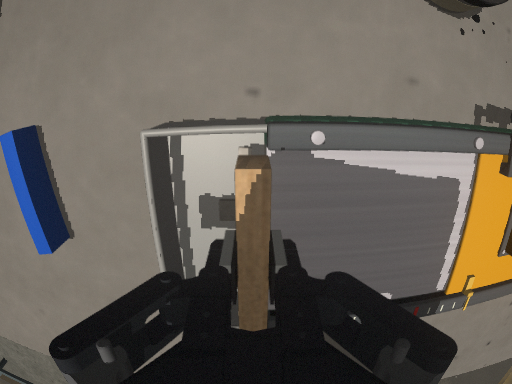

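View pics/t7.png

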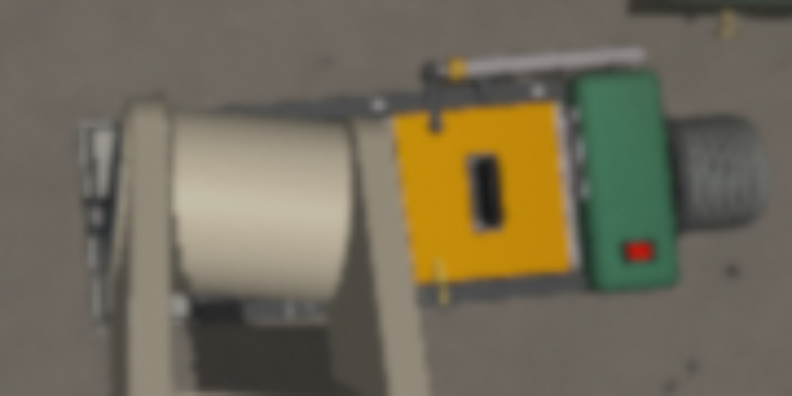

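```bash
python3 -m inch '[{"dp":[-4,0,0],"angular":[0,0,0],"fingers":255},{"dp":[-8,0,0],"angular":[0,0,0],"fingers":255},{"dp":[-8,0,0],"angular":[0,0,0],"fingers":255},{"dp":[-8,0,-10],"angular":[0,0,0],"fingers":255},{"dp":[2,0,-25],"angular":[0,0,0],"fingers":255},{"dp":[20,0,-25],"angular":[0,0,0],"fingers":255},{"dp":[40,0,-25],"angular":[0,0,0],"fingers":255},{"dp":[60,0,-25],"angular":[0,0,0],"fingers":255},{"dp":[60,0,-25],"angular":[0,0,0],"fingers":255}]'
python3 - <<'E'
from h import *
go([*tw(1.5,148),54.6],YAW-np.pi/2)
p,d=vision.grab_frame("wrist");cv2.imwrite("pics/w8.png",p)
p,d=vision.grab_frame("top");cv2.imwrite("pics/t8.png",cv2.resize(p[165:255,240:420],None,fx=4.4,fy=4.4))
E
```

```text
clock: 11.27
eef_pos: [550.8, -91.7, 80.8]
tcp_rot: [-3.14, -0.001, -1.478]
contact_force: [0.2, 0.3, 0.6]
opening: 0.182
at [550.8 -91.7  80.8] [-3.140e+00 -1.000e-03 -1.478e+00] dp [-63.    1.3  26.1] ang [-0.002 -0.001 -0.003] clk 11.27 F [0.2 0.3 0.6] open 0.182
```

View pics/w8.png

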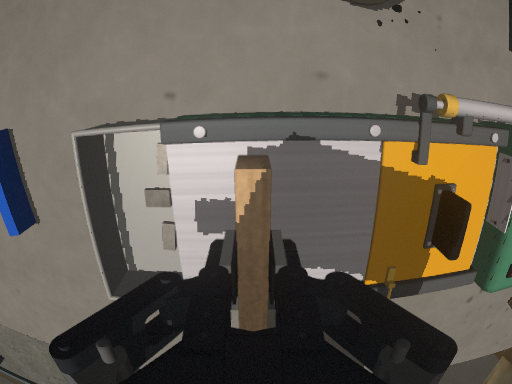

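View pics/t8.png

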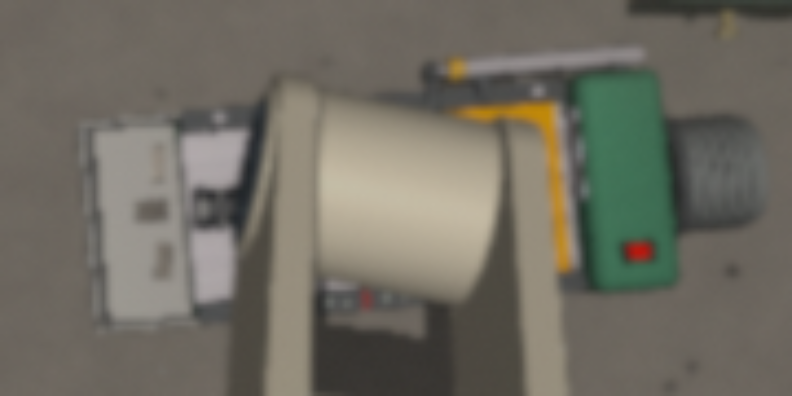

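All three offcuts lie in the tray, at (162,158), (157,197) and (169,236) in the wrist view, and the bed is empty. The shutter is still shut. Next I'll choose a spot for the block.

```bash
python3 - <<'E'
from h import *
c=vision.camera_params("top")
for n,u,v,z in [("edge",230,293,0),("blueend",225,227,20),("blueendtop",215,196,20),("blue2 end",181,254,20),("tray corner",262,239,49)]: print(n,cast(c,u,v,z)[0].round(0))
for u,v in [(158,163),(151,210),(163,261)]: print(wt(cast(c,240+u/4.4,165+v/4.4,9)[0]).round(1))
go([425,85,140],YAW-np.pi/2)
E
```

```text
edge [304. 106.   0.]
blueend [498. 127.  20.]
blueendtop [588. 159.  20.]
blue2 end [416. 252.  20.]
tray corner [467.  19.  49.]
[ 34.  152.5]
[  2.7 159.5]
[-32.  153.8]
at [550.1 -89.5  80.3] [-3.141  0.    -1.479] dp [-185.2  108.4  -59.7] ang [-0.     0.    -0.004] clk 11.37 F [ 0.4  0.9 -0.5] open 0.184
```

```bash
python3 -m inch '[{"dp":[0,0,-25],"angular":[0,0,0],"fingers":255},{"dp":[0,0,-60],"angular":[0,0,0],"fingers":255},{"dp":[-20,12,-60],"angular":[0,0,0],"fingers":255},{"dp":[-45,27,-60],"angular":[0,0,0],"fingers":255},{"dp":[-75,45,-60],"angular":[0,0,0],"fingers":255},{"dp":[-105,62,-60],"angular":[0,0,0],"fingers":255},{"dp":[-135,80,-60],"angular":[0,0,0],"fingers":255},{"dp":[-160,94,-60],"angular":[0,0,0],"fingers":255},{"dp":[-178,104,-60],"angular":[0,0,0],"fingers":255},{"dp":[-185,108,-60],"angular":[0,0,0],"fingers":255},{"dp":[-185,108,-50],"angular":[0,0,0],"fingers":255},{"dp":[-185,108,-30],"angular":[0,0,0],"fingers":255}]'
python3 -m inch '[{"dp":[0,0,25],"angular":[0,0,0],"fingers":255},{"dp":[0,0,50],"angular":[0,0,0],"fingers":255},{"dp":[0,0,75],"angular":[0,0,0],"fingers":255},{"dp":[0,0,85],"angular":[0,0,0],"fingers":255},{"dp":[0,0,85],"angular":[0,0,0],"fingers":255},{"dp":[0,0,85],"angular":[0,0,0],"fingers":255}]'
python3 -c "
from h import *
go([425,85,14.4],YAW-np.pi/2)"
```

```text
clock: 12.37
eef_pos: [426.7, 86.3, 111.5]
tcp_rot: [-3.137, 0.0, -1.475]
contact_force: [0.3, -0.2, -0.3]
opening: 0.185
clock: 12.87
eef_pos: [425.1, 85.1, 24.9]
tcp_rot: [3.141, -0.0, -1.477]
contact_force: [0.4, -1.0, -0.9]
opening: 0.181
at [425.1  85.1  24.9] [ 3.141 -0.    -1.477] dp [ 0.1  0.1 10.5] ang [ 0.001 -0.    -0.002] clk 12.87 F [ 0.4 -1.  -0.9] open 0.181
```

```bash
python3 -m inch '[{"dp":[0,0,6],"angular":[0,0,0],"fingers":255},{"dp":[0,0,10],"angular":[0,0,0],"fingers":255},{"dp":[0,0,11],"angular":[0,0,0],"fingers":255},{"dp":[0,0,11],"angular":[0,0,0],"fingers":255},{"dp":[0,0,11],"angular":[0,0,0],"fingers":255},{"dp":[0,0,11],"angular":[0,0,0],"fingers":120},{"dp":[0,0,11],"angular":[0,0,0],"fingers":120},{"dp":[0,0,11],"angular":[0,0,0],"fingers":120},{"dp":[0,0,11],"angular":[0,0,0],"fingers":120},{"dp":[0,0,11],"angular":[0,0,0],"fingers":120},{"dp":[0,0,11],"angular":[0,0,0],"fingers":120},{"dp":[0,0,11],"angular":[0,0,0],"fingers":120}]'
python3 -m inch '[{"dp":[0,0,-10],"angular":[0,0,0],"fingers":120},{"dp":[0,0,-35],"angular":[0,0,0],"fingers":120},{"dp":[0,0,-65],"angular":[0,0,0],"fingers":120},{"dp":[0,0,-100],"angular":[0,0,0],"fingers":120},{"dp":[0,0,-135],"angular":[0,0,0],"fingers":120},{"dp":[0,0,-150],"angular":[0,0,0],"fingers":120},{"dp":[0,0,-150],"angular":[0,0,0],"fingers":120}]'
python3 - <<'E'
from h import *
go([*tw(0,-55),165],YAW-np.pi/2)
p,d=vision.grab_frame("wrist");cv2.imwrite("pics/w9.png",p)
E
```

```text
clock: 13.87
eef_pos: [425.1, 85.1, 13.8]
tcp_rot: [-3.142, -0.0, -1.477]
contact_force: [0.8, -0.4, 0.3]
opening: 0.528
clock: 14.45
eef_pos: [427.4, 85.5, 168.1]
tcp_rot: [-3.134, 0.001, -1.477]
contact_force: [1.8, 0.1, -0.0]
opening: 0.533
at [427.4  85.5 168.1] [-3.134e+00  1.000e-03 -1.477e+00] dp [ 328.  -104.     3.6] ang [-0.007  0.001 -0.002] clk 14.45 F [ 1.8  0.1 -0. ] open 0.533
```

View pics/w9.png

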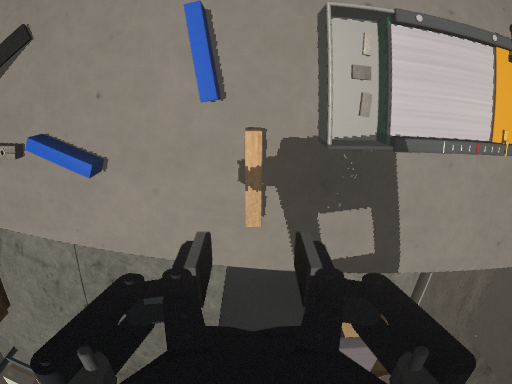

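The block stands on the table at (254,177), clear of everything, and the three offcuts lie in the tray. Next is the grab bar.

```bash
python3 -m inch '[{"dp":[20,-6,0],"angular":[0,0,0],"fingers":120},{"dp":[50,-16,0],"angular":[0,0,0],"fingers":120},{"dp":[85,-27,0],"angular":[0,0,0],"fingers":120},{"dp":[120,-38,0],"angular":[0,0,0],"fingers":120},{"dp":[155,-49,0],"angular":[0,0,0],"fingers":120},{"dp":[190,-60,0],"angular":[0,0,0],"fingers":120},{"dp":[225,-71,0],"angular":[0,0,0],"fingers":120},{"dp":[260,-82,0],"angular":[0,0,0],"fingers":120},{"dp":[290,-92,0],"angular":[0,0,0],"fingers":120},{"dp":[315,-100,0],"angular":[0,0,0],"fingers":120},{"dp":[328,-104,0],"angular":[0,0,0],"fingers":120},{"dp":[328,-104,0],"angular":[0,0,0],"fingers":120}]'
python3 -m inch '[{"dp":[0,0,0],"angular":[0,0,0],"fingers":120},{"dp":[0,0,0],"angular":[0,0,0],"fingers":120}]'
python3 - <<'E'
from h import *
go([*tw(0,-55),165],YAW-np.pi/2)
c=vision.camera_params("wrist");p,d=vision.grab_frame("wrist");cv2.imwrite("pics/w10.png",p);np.savez("pics/w10c.npz",**c)
cv2.imwrite("pics/w10z.png",cv2.resize(p[60:280,130:400],None,fx=2.7,fy=2.7))
E
```

```text
clock: 15.5
eef_pos: [559.4, -233.8, 162.4]
tcp_rot: [3.14, 0.0, -1.479]
contact_force: [-1.3, 0.8, 0.5]
opening: 0.531
clock: 15.67
eef_pos: [558.2, -230.4, 162.9]
tcp_rot: [3.14, 0.001, -1.477]
contact_force: [-0.6, 0.5, 0.2]
opening: 0.527
at [ 558.2 -230.4  162.9] [ 3.140e+00  1.000e-03 -1.477e+00] dp [ 1.1 -3.3 -2.1] ang [ 0.002  0.001 -0.002] clk 15.67 F [-0.6  0.5  0.2] open 0.527
```

View pics/w10z.png

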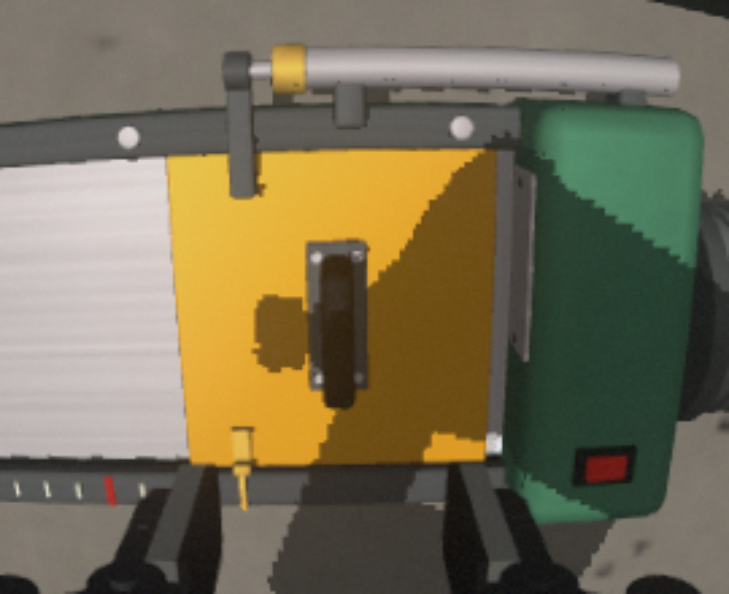

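```bash
python3 - <<'E'
from h import *
c=dict(np.load("pics/w10c.npz"))
for u,v in [(339,407),(337,290),(339,350)]:
    X=cast(c,130+u/2.7,60+v/2.7,77.5,True)[0]; print(X.round(1),wt(X).round(1))
for n,u,v in [("pointer",243,480),("red",110,490),("front",168,157),("front",190,463)]:
    X=cast(c,130+u/2.7,60+v/2.7,52 if n!="front" else 46.5,True)[0]; print(n,X.round(1),wt(X).round(1))
s=monitor.sense()['eef_pos'];print(wt(s))
E
```

```text
[ 542.6 -232.8   77.5] [-19.1 -54.8]
[ 579.7 -228.6   77.5] [ 18.2 -54.1]
[ 561.2 -231.    77.5] [ -0.5 -54.7]
pointer [ 500.1 -202.6   52. ] [-58.6 -20.6]
red [ 489.8 -153.2   52. ] [-64.   29.6]
front [ 611.5 -170.4   46.5] [55.4  0.8]
front [ 501.9 -182.4   46.5] [-54.8  -0.6]
[ -3.09589431 -53.72243516]
```

```bash
python3 -m inch '[{"dp":[1,-3,20],"angular":[0,0,0],"fingers":120},{"dp":[1,-3,45],"angular":[0,0,0],"fingers":120},{"dp":[1,-3,70],"angular":[0,0,0],"fingers":120},{"dp":[1,-3,90],"angular":[0,0,0],"fingers":120},{"dp":[1,-3,102],"angular":[0,0,0],"fingers":120},{"dp":[1,-3,109],"angular":[0,0,0],"fingers":120},{"dp":[1,-3,109],"angular":[0,0,0],"fingers":120},{"dp":[1,-3,109],"angular":[0,0,0],"fingers":120}]'
python3 - <<'E'
from h import *
go([*tw(0,-54.7),53],YAW-np.pi/2)
p,d=vision.grab_frame("wrist");cv2.imwrite("pics/w11.png",p)
E
```

```text
clock: 16.38
eef_pos: [562.8, -232.2, 55.3]
tcp_rot: [-3.141, -0.0, -1.477]
contact_force: [0.0, 0.3, 0.2]
opening: 0.528
at [ 562.8 -232.2   55.3] [-3.141 -0.    -1.477] dp [-1.3  1.   2.3] ang [-0.    -0.    -0.002] clk 16.38 F [0.  0.3 0.2] open 0.528
```

View pics/w11.png

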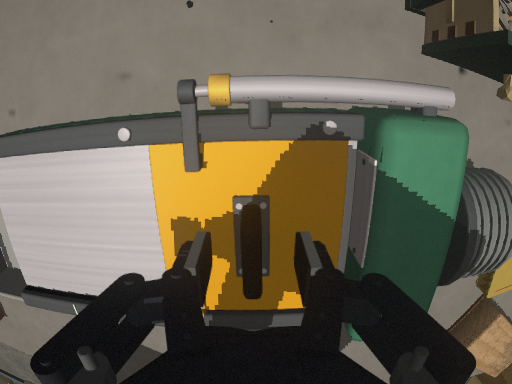

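```bash
python3 -m inch '[{"dp":[-1,0,2],"angular":[0,0,0],"fingers":120},{"dp":[-1,0,2],"angular":[0,0,0],"fingers":180},{"dp":[-1,0,2],"angular":[0,0,0],"fingers":255},{"dp":[-1,0,2],"angular":[0,0,0],"fingers":255},{"dp":[-1,0,2],"angular":[0,0,0],"fingers":255},{"dp":[-1,0,2],"angular":[0,0,0],"fingers":255},{"dp":[-1,0,2],"angular":[0,0,0],"fingers":255},{"dp":[-1,0,2],"angular":[0,0,0],"fingers":255},{"dp":[-1,0,2],"angular":[0,0,0],"fingers":255}]' 60
python3 - <<'E'
from h import *
s=monitor.sense();print(wt(s['eef_pos']))
go([*tw(0,-54.7),53],YAW-np.pi/2)
p,d=vision.grab_frame("wrist");cv2.imwrite("pics/w12.png",p)
E
```

```text
clock: 17.18
eef_pos: [562.6, -231.6, 53.4]
tcp_rot: [-3.141, -0.001, -1.476]
contact_force: [-2.1, 1.1, 6.8]
opening: 0.104
[  0.84541429 -55.45549487]
at [ 562.6 -231.6   53.4] [-3.141e+00 -1.000e-03 -1.476e+00] dp [-0.8  0.8  0.4] ang [-0.    -0.001 -0.001] clk 17.18 F [-2.1  1.1  6.8] open 0.104
```

View pics/w12.png

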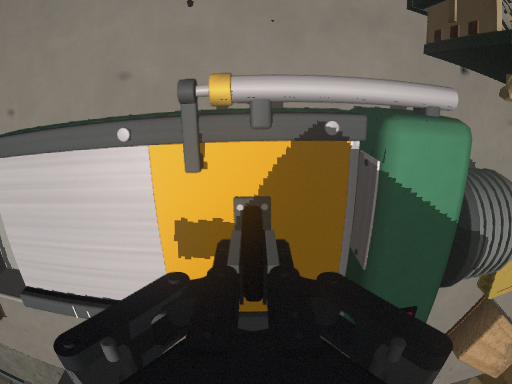

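```bash
python3 -m inch '[{"dp":[-2,0,0],"angular":[0,0,0],"fingers":255},{"dp":[-5,0,0],"angular":[0,0,0],"fingers":255},{"dp":[-9,0,0],"angular":[0,0,0],"fingers":255},{"dp":[-13,0,0],"angular":[0,0,0],"fingers":255},{"dp":[-17,0,0],"angular":[0,0,0],"fingers":255},{"dp":[-21,0,0],"angular":[0,0,0],"fingers":255},{"dp":[-25,0,0],"angular":[0,0,0],"fingers":255},{"dp":[-29,0,0],"angular":[0,0,0],"fingers":255},{"dp":[-33,0,0],"angular":[0,0,0],"fingers":255},{"dp":[-36,0,0],"angular":[0,0,0],"fingers":255},{"dp":[-38,0,0],"angular":[0,0,0],"fingers":255},{"dp":[-38,0,0],"angular":[0,0,0],"fingers":255}]'
python3 - <<'E'
from h import *
s=monitor.sense();print(wt(s['eef_pos']))
go([*tw(0,-54.7),53],YAW-np.pi/2)
c=vision.camera_params("wrist");p,d=vision.grab_frame("wrist");cv2.imwrite("pics/w13.png",p)
q,d=vision.grab_frame("scene");cv2.imwrite("pics/s13.png",cv2.resize(q[130:215,270:370],None,fx=7,fy=7,interpolation=cv2.INTER_CUBIC))
E
```

```text
clock: 18.23
eef_pos: [558.4, -194.8, 53.4]
tcp_rot: [3.141, -0.002, -1.475]
contact_force: [-5.6, -9.6, 7.5]
opening: 0.104
[  0.2053811  -18.42456803]
at [ 558.4 -194.8   53.4] [ 3.141e+00 -2.000e-03 -1.475e+00] dp [36.3  0.2  0.5] ang [ 0.001 -0.002 -0.001] clk 18.23 F [-5.6 -9.6  7.5] open 0.104
```

View pics/w13.png

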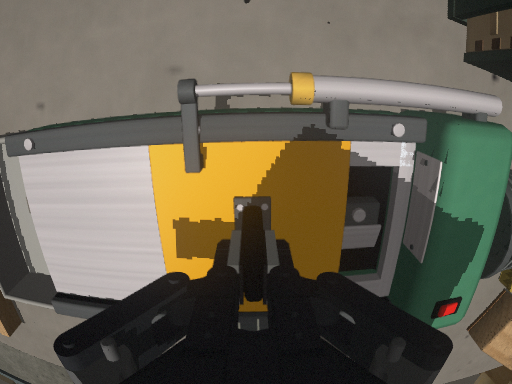

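View pics/s13.png

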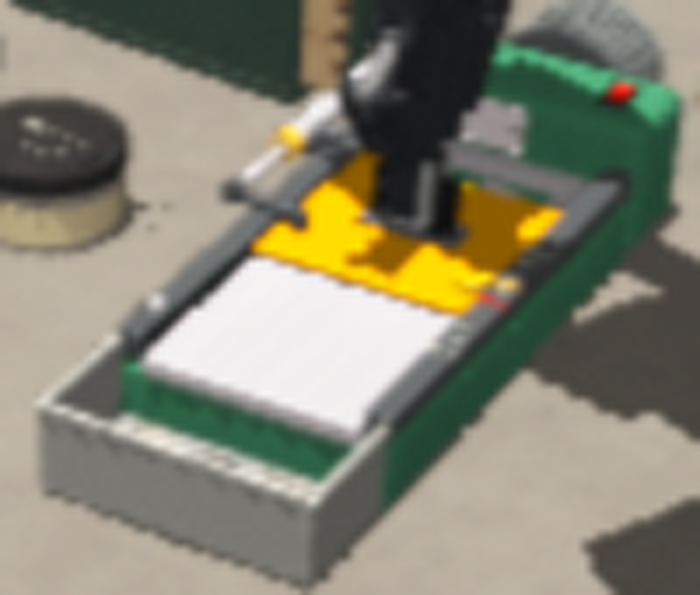

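The shutter stands about 37 mm open and the pointer is short of the red mark. That leaves about 13 mm.

```bash
python3 -m inch '[{"dp":[-3,0,0],"angular":[0,0,0],"fingers":255},{"dp":[-6,0,0],"angular":[0,0,0],"fingers":255},{"dp":[-9,0,0],"angular":[0,0,0],"fingers":255},{"dp":[-11.5,0,0],"angular":[0,0,0],"fingers":255},{"dp":[-13,0,0],"angular":[0,0,0],"fingers":255},{"dp":[-13,0,0],"angular":[0,0,0],"fingers":255},{"dp":[-13,0,0],"angular":[0,0,0],"fingers":255},{"dp":[-13,0,0],"angular":[0,0,0],"fingers":255}]'
python3 - <<'E'
from h import *
s=monitor.sense();print(wt(s['eef_pos']))
c=vision.camera_params("wrist");p,d=vision.grab_frame("wrist");cv2.imwrite("pics/w14.png",p);np.savez("pics/w14c.npz",**c)
q,d=vision.grab_frame("scene");cv2.imwrite("pics/s14.png",cv2.resize(q[140:210,280:380],None,fx=8,fy=8,interpolation=cv2.INTER_CUBIC))
q,d=vision.grab_frame("top");cv2.imwrite("pics/t14.png",cv2.resize(q[165:255,240:420],None,fx=4.4,fy=4.4,interpolation=cv2.INTER_CUBIC))
E
```

```text
clock: 19.0
eef_pos: [556.9, -182.3, 53.4]
tcp_rot: [3.14, -0.002, -1.475]
contact_force: [-6.9, -10.5, 8.8]
opening: 0.103
[-0.07436909 -5.86368718]
```

View pics/w14.png

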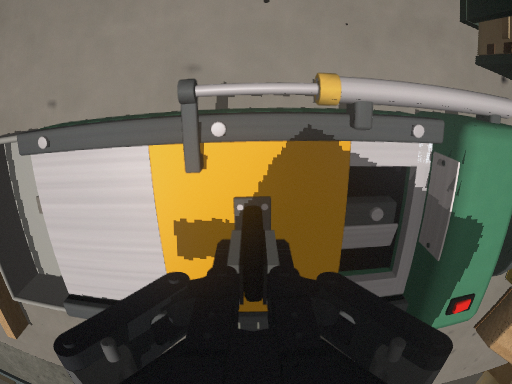

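View pics/s14.png

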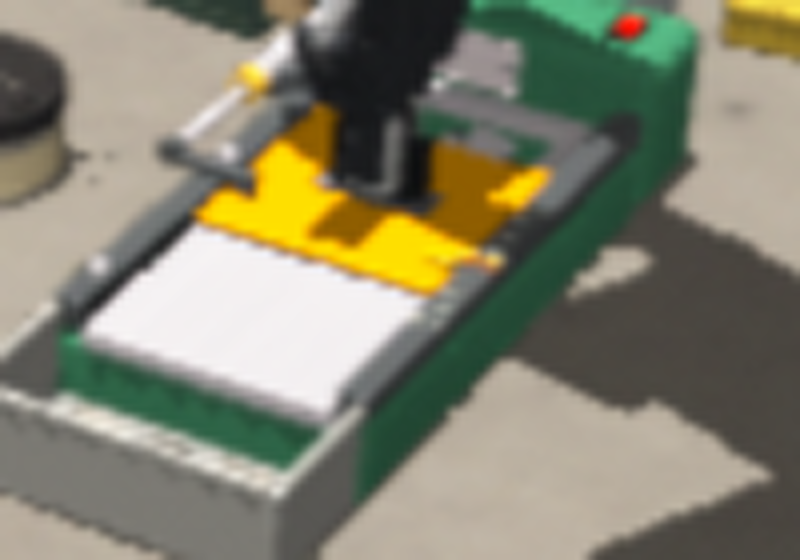

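View pics/t14.png

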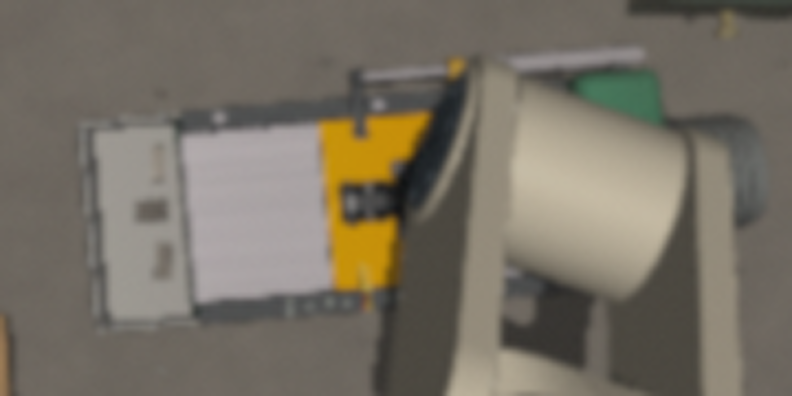

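The pointer covers the red mark in both views, and the measured travel is about 49.6 mm. I'll check that it holds still.

```bash
python3 -m inch '[{"dp":[0,0,0],"angular":[0,0,0],"fingers":255},{"dp":[0,0,0],"angular":[0,0,0],"fingers":255},{"dp":[0,0,0],"angular":[0,0,0],"fingers":255},{"dp":[0,0,0],"angular":[0,0,0],"fingers":255},{"dp":[0,0,0],"angular":[0,0,0],"fingers":255},{"dp":[0,0,0],"angular":[0,0,0],"fingers":255},{"dp":[0,0,0],"angular":[0,0,0],"fingers":255},{"dp":[0,0,0],"angular":[0,0,0],"fingers":255},{"dp":[0,0,0],"angular":[0,0,0],"fingers":255},{"dp":[0,0,0],"angular":[0,0,0],"fingers":255}]'
python3 - <<'E'
from h import *
s=monitor.sense();print(wt(s['eef_pos']))
p,d=vision.grab_frame("top");cv2.imwrite("pics/t15.png",cv2.resize(p[165:275,200:420],None,fx=3.6,fy=3.6))
a=cv2.imread("pics/top0.png")
def front(p):
    c=vision.camera_params("top");H,S,V=cv2.split(cv2.cvtColor(p,cv2.COLOR_BGR2HSV));m=(H>18)&(H<32)&(S>150)
    o=[]
    for v in range(195,222):
        x=np.where(m[v,300:400])[0]
        if len(x)>5: o.append(wt(cast(c,300+x[0]-.5,v,46.5)[0])[1])
    return np.median(o)
print(front(a),front(p))
E
```

```text
clock: 19.98
eef_pos: [556.9, -182.4, 53.4]
tcp_rot: [3.14, -0.002, -1.475]
contact_force: [-7.4, -9.8, 8.3]
opening: 0.103
[-0.06051192 -5.90839935]
-1.8987655871112892 47.652594338927955
```

View pics/t15.png

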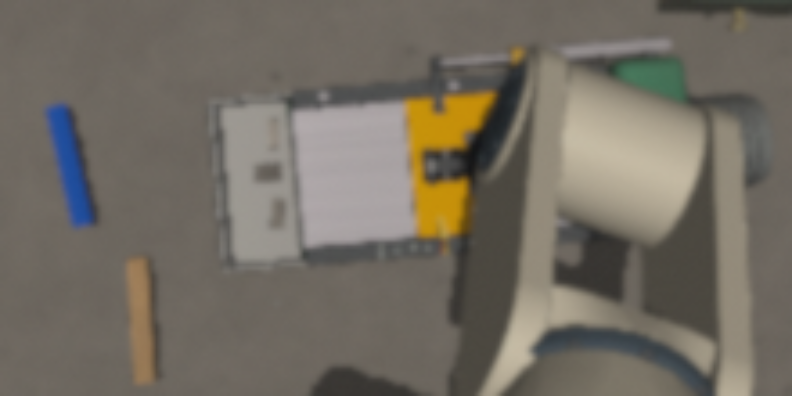

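The vision measurement gives 49.6 mm of travel and the arm gives the same. The shutter is holding still, the offcuts are in the tray, and the block is on the table clear of the trimmer. I'll hand it in.

```bash
python3 -c "
from rig import sign_off
print(sign_off())"
```

```text
the job is handed in; nothing more can be done
None
```

I used the wooden block to push all three offcuts off the open end of the bed into the tray, with the shutter shut. I then stood the block on the table, clear of the trimmer. Last, I gripped the black bar, drew the shutter to the half mark and handed in while still holding it there, at about 20 s of the 64 s allowed.

- **Shutter:** the arm's travel and the top camera both gave 49.6 mm open. The pointer covered the red mark, and the pose held steady for 0.8 s with about 10 N of spring pull along the bed.
- **Offcuts and block:** the last top picture shows all three offcuts in the tray and the block free on the table, about 60 mm beyond the tray's end.
- **Bystanders:** I did not touch the ink tin, the loupe or the quoin. I did not re-measure where they stand at the end.
- **Disagreements:** early estimates of the trimmer's position from the top and wrist cameras differed by 2–3 mm, and I used a compromise. A later wrist view agreed with it to within about 1 mm. No check failed.

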